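# Uncover a lens centring station and seat the reference ball in its three-point nest

## Task

Slide the hung dust cover up its slope until both screw heads stand in the wide ends of its keyholes, lift it off and lay it flat in the middle of the grey mat, fin up. Then take the larger steel ball from the white tray, set it in the loading cradle at the front of the two rails and let go of it, and only then nudge it along the rails, under the objective, until it rests on all three points of the nest. Leave the objective untouched and everything else where it stands.

Things in the scene. Friction and masses are not known exactly. Their poses are not given: they have to be found in the camera images.
- station: Fixed centring station on a black base plate 190 x 170 x 16 mm (x -140..+50, y -85..+85). Origin on the bench directly under the nest; x is level and points away from the robot, from the cradle along the rails to the nest; y is to the left. A 30 mm square column at x -15..+15, y +92..+122, 226 mm tall, carries the objective.
- slope_mid (a point): Point on the station 90 mm in front of the nest (x -90), y 0, 48.5 mm up: midway between two aluminium slope bars, in the plane of their top faces. The bars lie at y 59..71 mm on either side and rise at 35 degrees from x -135, z 17 to x -45, z 80. The hung cover lies on them; the cradle is between them. Axes as the station.
- rail_mid (a point): Point midway between the two round steel rails (6 mm thick, axes at y +-12.1 mm) that lead along station x from the cradle to the nest, at the height of their tops, 35 mm above the bench on the level run (32.5 in the cradle), 25 mm in front of the nest. Push the ball level, at its middle height: pressing down on it can wedge it. Axes as the station.
- objective: Fixed black objective barrel, 36 mm diameter, over the nest from 91 to 221 mm above the bench, with an arm from the column at 170 to 200 mm. Origin and axes as the station. A vertical gripper pushing the ball home would hit it: come from the front (-x side) with the tool leaned 30 to 45 degrees, fingertips pointing forward (+x) and down.
- nest_seat (a point): Where the ball's centre is when seated on the three 10 mm support balls of the nest (two in front, one behind, 14 mm from the axis), 50.7 mm above the bench. The ball climbs over a ridge 7 mm before it, drops in by 1 mm and stays. Low guards, tops 50 to 54 mm up: a stop 6 mm behind the seated ball, and at y +-24.5..29.5, x -6..+14. Axes as the station.
- cradle_seat (a point): Where the ball's centre is when it lies in the loading cradle, a dip in the rails 2.5 mm deep, 58 mm in front (station -x) of the nest, 49.1 mm above the bench. The ball stays there (up to 4 mm before or behind) when let go. Axes as the station.
- screw_left (a point): Foot of the left of two headed screws, on the top face of the slope bar; they stand square to the slope at station y +65 and -65 mm. Shank 6 mm diameter and 8 mm long, then a head 16 mm diameter and 4 mm thick. Axes as the station.
- cover: Loose cover hung on the screws: aluminium plate 100 x 170 x 5 mm, 0.25 kg, with a fin in its middle. Origin: centre of the underside; x points up the slope while hung, z out of the plate. Keyholes at y +-65: wide end 24 x 24 mm centred at x +5, narrow slot 9 mm wide from there up to x +28. Hung, the screws are at x +25; slid 20 mm up the slope they are at x +5: lift 15 mm or more along z.
- cover_grip (a point): Point to grip in the cover's black fin, 30 mm above the plate's underside. The fin is 40 mm long (cover x), 12 mm thick (y) and ends 42 mm above the underside; fingers close along the cover's y. Axes as the cover. Keep hold while sliding: let go, the cover may slide back down.
- mat: Fixed grey rubber mat 180 x 200 x 4 mm lying flat at one side of the station (left or right). Origin at the centre of its underside, on the bench.
- tray: Fixed white tray block 170 x 90 x 20 mm at the other side, with two round seats on its top at x +45 and -45 mm holding the two balls, one each. Origin at the centre of its underside.
- ball_center (a point): Centre of the larger steel ball (the reference ball), 40 mm diameter, about 0.26 kg, polished (friction about 0.2 on anything, so grip it with 30 N or more); in its seat its centre is 38 mm above the bench. Its axes mean nothing.
- ball: The same larger ball; its origin is a point on its surface that turns with it: use the centre point.
- small_ball_center (a point): Centre of a smaller steel ball, 25 mm diameter, in the tray's other seat; a bystander.
- jar: Bystander: white jar with a steel cap, 54 mm diameter, 85 mm tall. Origin at its foot.
- barrel: Bystander: black lens barrel, 44 mm diameter, 50 mm tall. Origin at its foot.
- cell_a: Bystander: black lens cell, a low disc, 60 mm diameter, 13 mm tall, near the robot. Origin at its foot.
- cell_b: Bystander: black lens cell like the other, farther out. Origin at its foot.
- screwdriver: Bystander: black screwdriver 130 mm long lying beyond the station.
- gauge_block: Bystander: upright brass cylinder, 32 mm diameter, 30 mm tall. Origin at its foot.
Mind the look-alikes: they are no part of the job. Leave any purple look-alike of the ball alone.

How it is judged:
By the outcome, as a careful person would: the job done as asked, in the order asked, and still so for the second after the job is handed in, with the robot touching nothing.
It also fails if it takes over 72 s, if anything falls off the work surface, if the arm or the gripper's body presses on something with over 40 N, if the wrist force passes 120 N, or if a joint passes its speed limit or range.

## Robot

A 6-joint arm with a two-finger parallel gripper is mounted at the origin on the work surface. World frame = base frame: x ahead of the robot, y to its left, z up, the work surface at z = 0. Lengths are in m, angles in degrees, forces in N, time in s.
With the tool pointing down it reaches from about 0.275 to 0.825 m from the base axis. Payload 4.9 kg.
Tool frame: the origin (TCP) lies on the centre line of the jaws, within the pads' length; the fingertips stand 14 mm ahead of it and the grasp point (between the pads) lies 5 mm behind it; z points along the fingers, y is the line along which they close (so a half turn about z gives the same grasp; the last joint's range is limited). The gripper opens to 85 mm and grips with 20 to 120 N. Pads are 22 mm wide; open, the fingers measure 114 mm over their backs; the gripper's body (76 mm by 85 mm) begins 54 mm behind the grasp point. The pads swing forward as they close: fully open they stand 13 mm farther back than shut.
Start: joints at [-72.204, 18.69, -11.035, 60.275, 0, 82.311], TCP at [0.237, -0.496, 0.245] pointing down, gripper open.
Joint ranges: [-152.03, 152.03], [-55.5, 102.48], [-74.3, 77.21], [-110.64, 120.58], [-84.22, 78.4], [-180, 180]. Speed limits (degrees/s): [147.25, 147.25, 180, 180, 180, 180].

## Interface

Orientations are given as [roll, pitch, yaw] about the fixed x, y, z axes, in that order (R = Rz(yaw) Ry(pitch) Rx(roll)).
In Python, from workcell import r gives the robot as it stands. Calls block until the motion is done:
- r.reach(position, orientation): joint-space move of the TCP to a pose.
- r.servo_line(position, speed=0.15, rotation=None): straight line of the TCP; rotation=None keeps the orientation; speed is the mean speed in m/s.
- r.set_joints(angles): joint-space move.
- r.ungrasp() and r.close_gripper(squeeze=None): open the fingers fully, or close them until they stop; squeeze is the grip in N (None keeps the last).
- r.wait(seconds).
- r.inverse_kinematics(position, orientation): joint angles nearest the present ones, or None.
- r.state(): the state.
- r.camera(name): name is "scene" or "top" or "wrist"; returns the picture (420x560x3 uint8, blue, green, red); there is no depth.
- r.camera_params(name): a dict with "K" (3x3 intrinsics, pixels), "k1" (the pictures are not rectified: a ray, as slopes to the right and down, at radius r is drawn at 1 + k1 r^2 times it, then the intrinsics apply), "rvec" (rotation vector, rad) and "tvec" (3), from world to camera coordinates, as OpenCV has them. Camera axes: x right, y down, z forward; pixel columns grow to the right and rows downward; lengths in m; the calibration is good to about 2 mm. A picture is of the moment at which its call begins: read the wrist's pose just before it. camera_params takes no time and is no camera call; for the wrist camera it gives the pose at the moment of the call.
A pose or a line that the arm cannot do raises r.MotionError and nothing moves.
- r.close_job(): hands the job in; it is judged then, once.
The state is a dict: "time": time; "joint_positions": joint angles; "qvel": joint speeds; "tau": joint torques, N m; "ee_pos": TCP position; "eef_rot": TCP orientation; "ft_force": force on the tool from outside, world axes, zero at the start; "wrist_torque": the same for the moment, N m; "width": finger opening in m; "gripper_force": force on a finger pad.
Only numpy, scipy, OpenCV 4.12 (cv2) and the standard library are available. Lean on these libraries where they do the work, as an engineer would, in place of code of your own. Each camera call takes 0.05 s, during which the arm holds its last target. There are 200 camera calls.

## Working session

There is one attempt and no reset: what is moved stays moved. The work goes in short steps, each a Python script; the robot and the scene stay as the last script left them, time stands still between calls to the robot, and variables do not carry over. Pictures are saved under pics/ and viewed, at most 10 in all, crops included, and the job is handed in when it is done.

```bash
mkdir -p pics; ls; python3 - <<'E'
from workcell import r
import cv2
for n in("scene","top"):
    cv2.imwrite(f"pics/{n}0.png",r.camera(n)); p=r.camera_params(n); print(n,p)
print(r.state())
E
```

```text
pics
scene {'K': array([[456.80257571,   0.        , 286.60149946],
       [  0.        , 456.80257571, 216.43365514],
       [  0.        ,   0.        ,   1.        ]]), 'k1': -0.06168878678314263, 'rvec': array([ 2.21870064,  1.22192994, -0.43707957]), 'tvec': array([-0.31228068, -0.31044577,  1.33546845])}
top {'K': array([[383.25277264,   0.        , 276.88941954],
       [  0.        , 383.25277264, 205.66550081],
       [  0.        ,   0.        ,   1.        ]]), 'k1': -0.06500226740897187, 'rvec': array([ 2.14013188, -2.15824816,  0.20236802]), 'tvec': array([4.38471006e-04, 5.92060240e-01, 8.01341770e-01])}
{'time': 0.1, 'joint_positions': array([-7.22037459e+01,  1.87291070e+01, -1.10853748e+01,  6.02749161e+01,
        7.84704215e-04,  8.23112993e+01]), 'qvel': array([ 0.02613066, -0.2113815 ,  0.12452647,  0.04968352,  0.05328251,
        0.00465648]), 'tau': array([ 1.39072112e-03, -4.44240081e+01,  2.63037783e+01,  7.96289969e-03,
       -8.92978551e-05,  5.06240852e-06]), 'ee_pos': array([ 0.23651582, -0.49600142,  0.24457493]), 'eef_rot': array([-1.79911511e+02, -1.27382620e-02,  2.54849443e+01]), 'ft_force': array([-0.12879915, -0.37222729,  0.22206258]), 'wrist_torque': array([-0.02702843, -0.02256041, -0.00811917]), 'gripper_force': 0.0, 'width': 0.08570470615513902}
```

View pics/scene0.png

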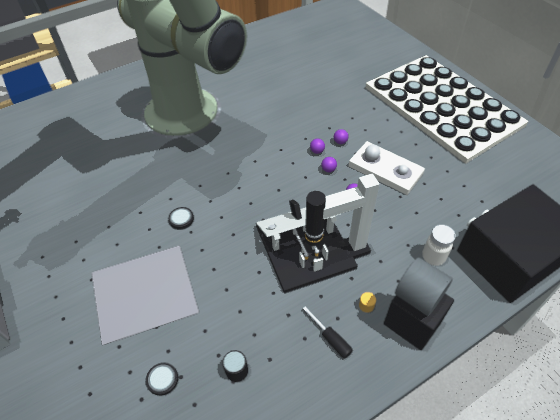

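View pics/top0.png

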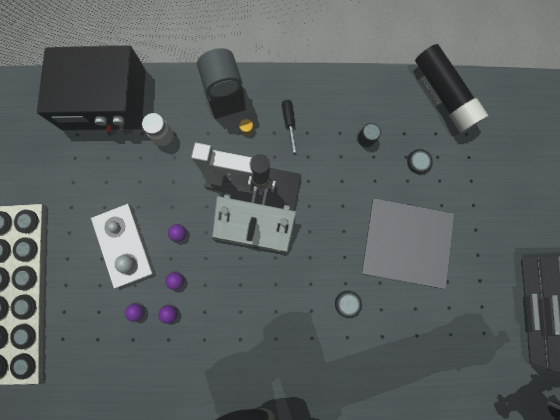

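The top view shows the mat at right (corners about (373,199), (454,212), (447,289), (362,274)). The large ball is at (125,264), the small one at (115,227), and the hung cover is around (255,222). I'll zoom in on the station.

```bash
cat > h.py <<'E'
import numpy as np, cv2
from workcell import r
def ray(p,uv):
    K=p["K"]; D=np.array([p["k1"],0,0,0.])
    R=cv2.Rodrigues(p["rvec"])[0]
    n=cv2.undistortPoints(np.array([[uv]],float),K,D)[0,0]
    return -R.T@p["tvec"], R.T@np.array([n[0],n[1],1])
def at(p,uv,z):
    c,d=ray(p,uv); return c+d*(z-c[2])/d[2]
def proj(p,X):
    return cv2.projectPoints(np.atleast_2d(np.array(X,float)),p["rvec"],p["tvec"],p["K"],np.array([p["k1"],0,0,0.]))[0][:,0]
E
python3 - <<'E'
import cv2
a=cv2.imread('pics/top0.png')[135:265,190:320]
b=cv2.imread('pics/scene0.png')[170:300,250:390]
a=cv2.resize(a,(390,390),interpolation=cv2.INTER_CUBIC);b=cv2.resize(b,(400,390),interpolation=cv2.INTER_CUBIC)
cv2.imwrite('pics/c0.png',cv2.hconcat([a,b]))
from h import *
p=r.camera_params("top")
for uv in [(373,199),(454,212),(447,289),(362,274)]: print('mat',at(p,uv,.004))
print('big',at(p,(125,264),.038),'small',at(p,(115,227),.0305))
for uv in [(92,216),(130,204),(153,274),(114,288)]: print('tray',at(p,uv,.02))
E
```

```text
mat [ 0.61372298 -0.23320409  0.004     ]
mat [ 0.58118956 -0.4287672   0.004     ]
mat [ 0.40126685 -0.39759403  0.004     ]
mat [ 0.43935062 -0.19913619  0.004     ]
big [0.46624054 0.32952282 0.038     ] small [0.54867211 0.35891075 0.0305    ]
tray [0.57532186 0.41790221 0.02      ]
tray [0.60258661 0.33126915 0.02      ]
tray [0.44418907 0.27223159 0.02      ]
tray [0.4135882  0.35856866 0.02      ]
```

View pics/c0.png

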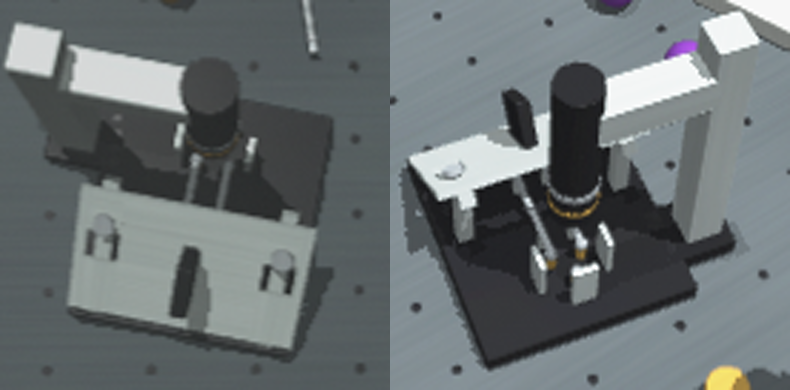

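The cover is seen cleanly: its corners, the objective top at top-camera (260,164) and the base corners are all usable. I'll fit the station pose and the cover's slope offset from both views.

```bash
cat > fit.py <<'E'
from h import *
from scipy.optimize import least_squares
th=np.deg2rad(35)
def cov(s,x,y,z): # cover coords -> station
    e=np.array([np.cos(th),0,np.sin(th)]); n=np.array([-np.sin(th),0,np.cos(th)])
    return np.array([-.09,0,.0485])+e*(s+x)+n*z+np.array([0,y,0])
T=lambda u,v:('top',(190+u/3,135+v/3)); S=lambda u,v:('scene',(250+(u-390)/2.857,170+v/3))
fx=lambda *a:(lambda s:np.array(a)); cv=lambda x,y,z:(lambda s:cov(s,x,y,z))
L=[(T(210,88),fx(0,0,.221)),(T(36,50),fx(0,.107,.226)),(T(332,120),fx(.05,-.085,.016)),
(S(579,86),fx(0,0,.221)),(S(729,35),fx(0,.107,.226)),(S(487,355),fx(.05,-.085,.016)),(S(695,284),fx(.05,.085,.016)),
(T(85,185),cv(.05,.085,.005)),(T(316,228),cv(.05,-.085,.005)),(T(291,352),cv(-.05,-.085,.005)),(T(68,308),cv(-.05,.085,.005)),
(S(408,160),cv(.05,-.085,.005))]
P={n:r.camera_params(n) for n in('top','scene')}
def W(q,X):
    c,s=np.cos(q[2]),np.sin(q[2]); return np.array([q[0]+c*X[0]-s*X[1],q[1]+s*X[0]+c*X[1],X[2]])
f=lambda q:np.concatenate([proj(P[i[0]],W(q,g(q[3])))[0]-i[1] for i,g in L])
o=least_squares(f,[.58,.03,-.15,0],loss='soft_l1')
print(o.x[:2],np.rad2deg(o.x[2]),o.x[3]); print(f(o.x).reshape(-1,2).round(1).tolist())
E
python3 fit.py
```

```text
[0.64021124 0.03007907] -11.67515344001151 -0.000912709075710079
[[-0.3, -0.7], [-1.1, -0.2], [0.6, -1.0], [-2.1, -1.1], [-1.6, -1.5], [-1.9, 1.5], [-0.7, 0.3], [-1.4, 0.5], [-0.1, 1.6], [-0.4, -0.6], [-0.3, -0.7], [8.3, 10.8]]
```

```bash
cat >> h.py <<'E'
th=np.deg2rad(35)
E_=np.array([np.cos(th),0,np.sin(th)]); N_=np.array([-np.sin(th),0,np.cos(th)])
ST=[.6402,.0301,-11.68]   # station x,y,yaw
S0=-.0009                 # cover origin along slope from slope_mid
def W(X,q=None):
    q=q or ST; a=np.deg2rad(q[2]); c,s=np.cos(a),np.sin(a)
    return np.array([q[0]+c*X[0]-s*X[1],q[1]+s*X[0]+c*X[1],X[2]])
def covp(x,y,z): return W(np.array([-.09,0,.0485])+E_*(S0+x)+N_*z+np.array([0,y,0]))
E
python3 - <<'E'
from h import *
for o in ([180,-35,ST[2]],[180,35,ST[2]+180]):
    print(r.inverse_kinematics(covp(0,0,.145),o), r.inverse_kinematics(covp(0,0,.025),o))
r.reach(covp(0,0,.145),[180,-35,ST[2]])
p=r.camera_params('wrist'); cv2.imwrite('pics/w1.png',r.camera('wrist')); print(r.state()['time'],r.state()['ee_pos'])
np.save('w1.npy',p,allow_pickle=True)
for X in [(.05,.085,.005),(.05,-.085,.005),(-.05,-.085,.005),(-.05,.085,.005),(.02,0,.042),(-.02,0,.042)]: print(X,proj(p,covp(*X))[0].round(1))
for y in(-.065,.065): print('head',proj(p,covp(.025,y,.012))[0].round(1))
E
```

```text
[   4.66860855   -0.56783252  -61.68329469   -5.012455     -9.2911161
 -166.4884819 ] [   1.73780288   20.25927972  -60.54199877  -25.05984245   -7.64867966
 -168.94269095]
[  4.66860855  -0.56783252 -61.68329469  -5.012455    -9.2911161
  13.5115181 ] [  1.73780288  20.25927972 -60.54199877 -25.05984245  -7.64867966
  11.05730905]
3.7583 [0.47007833 0.06514379 0.16683498]
(0.05, 0.085, 0.005) [186.  146.4]
(0.05, -0.085, 0.005) [378.1 146.3]
(-0.05, -0.085, 0.005) [369.4 250.8]
(-0.05, 0.085, 0.005) [194.9 250.8]
(0.02, 0, 0.042) [282.  188.2]
(-0.02, 0, 0.042) [282.  235.8]
head [355.8 175.5]
head [208.3 175.6]
```

View pics/w1.png

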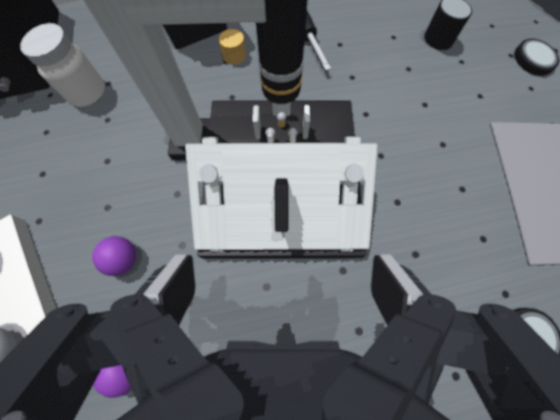

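The wrist view has the plate corners at (186,143), (377,143), (195,249) and (369,250), and the fin at about (281,205). All are within 3 px (about 2–3 mm) of the prediction, so I'll grip and slide.

```bash
python3 - <<'E'
from h import *
g=lambda x,z: covp(x,0,z)
def rep(t):
    s=r.state(); print(t,round(s['time'],2),s['ee_pos'].round(4),s['ft_force'].round(1),round(s['width'],4),round(s['gripper_force'],1))
r.servo_line(g(.001,.025),.12); rep('down')
r.close_gripper(60); rep('grip')
for d in(.007,.014,.0205): r.servo_line(g(.001+d,.0252),.03); rep(d)
p=r.camera_params('wrist'); np.save('w2.npy',p,allow_pickle=True)
im=r.camera('wrist'); cv2.imwrite('pics/w2.png',im)
S0+=.0215
for y in(-.065,.065): print('wide ctr',proj(p,covp(.005,y,.005))[0].round(1),'head',proj(p,covp(.005,y,.012))[0].round(1))
E
```

```text
down 4.91 [0.538  0.0513 0.0693] [ 0.  -0.5  0.4] 0.0858 0.0
grip 5.58 [0.5381 0.0514 0.0693] [-3.1  1.9  5.1] 0.0112 59.1
0.007 5.96 [0.5407 0.0505 0.0715] [-6.7  1.5  2.4] 0.0111 59.1
0.014 6.34 [0.5435 0.0497 0.0737] [-13.3   3.4   2.2] 0.011 59.8
0.0205 6.71 [0.5489 0.0484 0.0775] [-11.4   2.3   1.8] 0.011 59.7
wide ctr [398.1 271.8] head [402.9 278.1]
wide ctr [163.6 271.4] head [158.7 277.7]
```

View pics/w2.png

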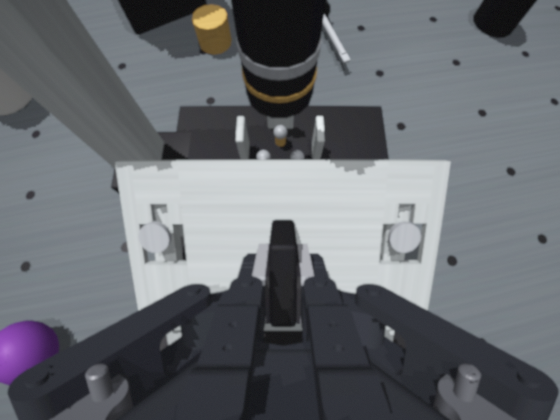

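The keyholes' wide ends are centred at about row 243 and the heads at row 238. Corrected for head height, the heads still stand about 6 mm too high, which agrees with the 14 mm actually moved. I'll push further, checking the actual position.

```bash
python3 - <<'E'
from h import *
e=W(E_)-W([0,0,0]); n=W(N_)-W([0,0,0])
g0=covp(.001,0,.025)
def rep(t):
    s=r.state(); d=s['ee_pos']-g0; print(t,round(s['time'],2),'e %.4f n %.4f'%(d@e,d@n),s['ft_force'].round(1),s['eef_rot'].round(2),round(s['width'],4)); return d@e
c=.0205; a=rep(0); r.wait(.2); a=rep('w')
while a<.0192 and c<.032:
    c+=max(.001,min(.006,(.020-a)*.8)); r.servo_line(covp(.001+c,0,.0252),.04); r.wait(.1); a=rep(round(c,4))
im=r.camera('wrist'); cv2.imwrite('pics/w3.png',im[130:330,90:470])
E
```

```text
0 6.76 e 0.0140 n 0.0005 [-11.7   3.3   2.6] [179.9  -34.41 -11.55] 0.0112
w 6.96 e 0.0140 n 0.0006 [-11.4   2.7   2.9] [179.9  -34.41 -11.54] 0.0109
0.0253 7.33 e 0.0182 n 0.0006 [-13.3   2.4   3.4] [179.89 -34.35 -11.54] 0.0113
0.0267 7.67 e 0.0182 n 0.0006 [-14.6   3.    3.9] [179.89 -34.22 -11.51] 0.0115
0.0281 8.03 e 0.0200 n 0.0006 [-14.6   2.9   3.5] [179.88 -34.26 -11.52] 0.0111
```

View pics/w3.png

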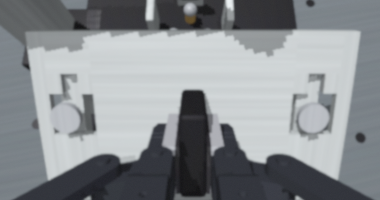

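The heads now sit centred in the wide ends, at (66,119) and (314,119) in the crop. I'll relax the push to the actual position so nothing springs forward, then lift along the normal.

```bash
python3 - <<'E'
from h import *
e=W(E_)-W([0,0,0]); n=W(N_)-W([0,0,0])
g0=covp(.001,0,.025)
def rep(t):
    s=r.state(); d=s['ee_pos']-g0; print(t,round(s['time'],2),'e %.4f n %.4f'%(d@e,d@n),s['ft_force'].round(1),s['eef_rot'].round(2),round(s['width'],4))
r.servo_line(covp(.001+.0205,0,.0252),.04); rep('relax')
for z in(.004,.008,.013,.018,.03,.06): r.servo_line(covp(.0215,0,.025+z),.05 if z<.02 else .1); rep(z)
im=r.camera('scene'); cv2.imwrite('pics/s2.png',im)
print(r.inverse_kinematics([.509,-.315,.15],[180,0,-9.6]))
E
```

```text
relax 8.42 e 0.0185 n 0.0003 [-7.5  0.7  1.9] [179.96 -34.81 -11.64] 0.0107
0.004 8.67 e 0.0212 n 0.0040 [-0.1  0.1 -2.7] [-179.99  -35.06  -11.69] 0.011
0.008 8.92 e 0.0209 n 0.0082 [-0.  -1.2 -2.5] [-179.99  -35.03  -11.68] 0.0106
0.013 9.17 e 0.0206 n 0.0133 [-0.1  0.7 -1.2] [-179.99  -35.02  -11.68] 0.0108
0.018 9.42 e 0.0206 n 0.0183 [-0.3 -0.5 -1.4] [-179.99  -35.02  -11.68] 0.0113
0.03 9.68 e 0.0209 n 0.0302 [-0.5 -0.7 -0.9] [-179.98  -35.06  -11.68] 0.0109
0.06 10.13 e 0.0211 n 0.0600 [ 0.1  0.4 -1.2] [-179.98  -35.07  -11.69] 0.0116
[-38.81447879  28.09042349 -11.28735819  50.62221832   0.
 150.78552121]
```

```bash
python3 - <<'E'
from h import *
def rep(t):
    s=r.state(); print(t,round(s['time'],2),s['ee_pos'].round(4),s['ft_force'].round(1),s['eef_rot'].round(2),round(s['width'],4)); return s
o=[180,0,169.7]; m=np.array([.509,-.315,0])
r.servo_line([.42,-.02,.27],.25); rep('up')
r.reach(m+[0,0,.13],o); rep('above')
r.servo_line(m+[0,0,.04],.12); f0=rep('low')['ft_force'][2]
z=.04
while z>.026:
    z-=.002; r.servo_line(m+[0,0,z],.03)
    if rep(round(z,3))['ft_force'][2]-f0>4: break
r.ungrasp(); rep('open')
r.servo_line(m+[0,0,.14],.2)
cv2.imwrite('pics/t2.png',r.camera('top')); rep('end')
E
```

```text
Traceback (most recent call last):
workcell.MotionError: the arm cannot follow that straight line within its joint ranges
```

```bash
cat > place.py <<'E'
from h import *
def rep(t):
    s=r.state(); print(t,round(s['time'],2),s['ee_pos'].round(4),s['ft_force'].round(1),s['eef_rot'].round(2),round(s['width'],4)); return s
o=[180,0,169.7]; m=np.array([.509,-.315,0])
for tgt in ([.42,.02,.25],[.45,.03,.22],[.46,.05,.2]):
    try: r.servo_line(tgt,.2,rotation=[180,0,-11.68]); break
    except r.MotionError as x: print(tgt,x)
else: raise SystemExit
rep('up')
r.reach(m+[0,0,.13],o); rep('above')
r.servo_line(m+[0,0,.04],.12); f0=rep('low')['ft_force'][2]
z=.04
while z>.026:
    z-=.002; r.servo_line(m+[0,0,z],.03)
    if rep(round(z,3))['ft_force'][2]-f0>4: break
r.ungrasp(); rep('open')
r.servo_line(m+[0,0,.14],.2)
cv2.imwrite('pics/t2.png',r.camera('top')); rep('end')
E
python3 place.py
```

```text
up 11.57 [0.4198 0.0201 0.2494] [ 0.1 -0.5 -2.3] [ 1.800e+02  1.000e-02 -1.168e+01] 0.011
above 13.77 [ 0.5091 -0.3146  0.1301] [ 0.7  0.3 -2.4] [1.8000e+02 1.0000e-02 1.6975e+02] 0.0108
low 14.67 [ 0.5095 -0.3154  0.0407] [ 0.9  0.2 -2.3] [-1.7997e+02  6.0000e-02  1.6971e+02] 0.0112
0.038 14.92 [ 0.5093 -0.3152  0.0386] [ 0.1  0.5 -0.7] [-1.7997e+02  5.0000e-02  1.6970e+02] 0.0115
0.036 15.17 [ 0.5089 -0.315   0.036 ] [-0.2 -0.1 -2.4] [ 1.800e+02 -1.000e-02  1.697e+02] 0.0114
0.034 15.42 [ 0.5089 -0.3149  0.0338] [-0.3 -0.  -2.7] [ 1.7999e+02 -2.0000e-02  1.6970e+02] 0.0111
0.032 15.67 [ 0.5089 -0.3149  0.0318] [ 0.  -0.7 -1.7] [ 1.7999e+02 -2.0000e-02  1.6970e+02] 0.0113
0.03 15.92 [ 0.5093 -0.3153  0.0302] [-0.  -1.3 -0.2] [-1.7998e+02  4.0000e-02  1.6970e+02] 0.0111
0.028 16.17 [ 0.5093 -0.3153  0.0302] [-4.1  1.9 15.7] [-1.7995e+02  7.0000e-02  1.6970e+02] 0.0109
open 16.88 [ 0.509  -0.3149  0.0279] [0.4 0.1 0.1] [ 1.7999e+02 -1.0000e-02  1.6970e+02] 0.0854
end 17.63 [ 0.5081 -0.3143  0.1385] [-0.3  0.9  0.4] [ 1.7993e+02 -1.2000e-01  1.6970e+02] 0.0851
```

Cover is down: contact was felt at TCP z 0.030, as expected. Next I move via a safe retracted waypoint to above the ball for a close look. The same picture run also checks the mat.

```bash
python3 - <<'E'
from h import *
r.reach([.38,-.05,.3],[180,0,175])
cv2.imwrite('pics/t3.png',r.camera('top'))
b=np.array([.466,.330,.038])
r.reach(b+[-.02,0,.16],[180,0,-160])
p=r.camera_params('wrist'); im=r.camera('wrist'); np.save('w4.npy',p,allow_pickle=True)
cv2.imwrite('pics/w4full.png',im)
s=r.state(); print(s['time'],s['ee_pos'],s['eef_rot'])
R=cv2.Rodrigues(p['rvec'])[0]; c=-R.T@p['tvec']
from scipy.spatial.transform import Rotation as Ro
print('cam in tool',Ro.from_euler('xyz',s['eef_rot'],degrees=True).inv().apply(c-s['ee_pos']))
print(proj(p,b)[0],proj(p,[.549,.359,.0305])[0])
t=cv2.imread('pics/t3.png')[180:310,340:480]
cv2.imwrite('pics/c4.png',cv2.hconcat([im[:, :],cv2.copyMakeBorder(cv2.resize(t,(240,223)),0,197,0,0,0)]))
E
```

```text
20.4833 [0.44673444 0.3289846  0.19845765] [-1.79985706e+02  3.76167350e-02 -1.60112133e+02]
cam in tool [ 0.06795041 -0.00069206 -0.12794108]
[277.57762809 212.99342472] [277.16177824 286.72188102]
```

View pics/c4.png

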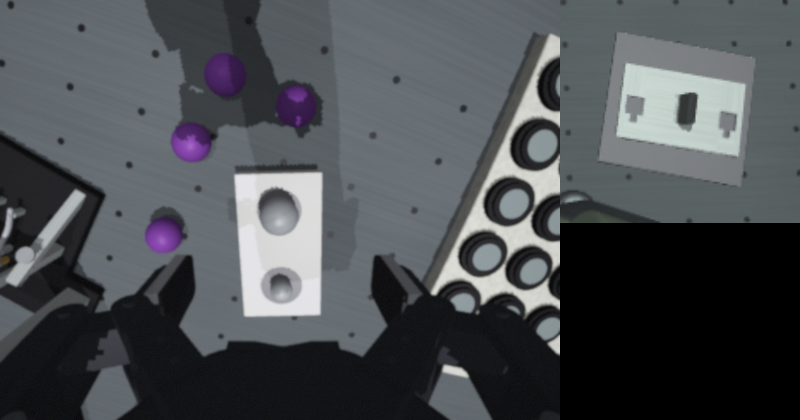

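The cover lies centred on the mat, fin up. The ball is at (278.5,212.5), 1 px from the prediction. I'll grasp it and re-check the station pose against the stored wrist pictures.

```bash
python3 - <<'E'
from h import *
L=lambda n:np.load(n,allow_pickle=True).item()
p=L('w4.npy'); b=at(p,(278.5,212.5),.038); print(b)
p2=L('w2.npy'); p1=L('w1.npy')
print('base w2',[proj(p2,W([.05,y,.016]))[0].round(1).tolist() for y in(.085,-.085)],'seen 178,107 382,107')
print('base w1',[proj(p1,W([.05,y,.016]))[0].round(1).tolist() for y in(.085,-.085)],'seen 210,102 353,101')
print('rear ball',proj(p2,W([.014,0,.030]))[0],'seen 280,131')
print('guards',[proj(p2,W([.014,y,.054]))[0].round(1).tolist() for y in(.027,-.027)],'seen 241,118 320,118')
r.servo_line([b[0],b[1],.042],.12)
r.close_gripper(60); s=r.state(); print(s['time'],s['width'],s['gripper_force'],s['ee_pos'],s['ft_force'])
r.servo_line([b[0],b[1],.20],.2); s=r.state(); print(s['time'],s['width'],s['gripper_force'],s['ft_force'])
from scipy.spatial.transform import Rotation as Ro
for a in(30,-30):
  for l in(25,35):
    for f in (0,180):
      o=(Ro.from_euler('z',ST[2],degrees=True)*Ro.from_euler('y',-l,degrees=True)*Ro.from_euler('x',180,degrees=True)*Ro.from_euler('z',a+f,degrees=True))
      t=o.apply([0,0,1]); c=W([-.058,0,.0491])
      q=[r.inverse_kinematics(c-t*d,o.as_euler('xyz',degrees=True)) for d in(.004,.08)]
      print(a,l,f,[None if x is None else x.round(0).tolist() for x in q])
E
```

```text
[0.46519716 0.33069721 0.038     ]
base w2 [[179.4, 106.1], [383.9, 106.5]] seen 178,107 382,107
base w1 [[211.8, 100.2], [352.6, 100.2]] seen 210,102 353,101
rear ball [281.49269776 133.81024792] seen 280,131
guards [[240.9, 114.0], [321.9, 114.1]] seen 241,118 320,118
22.45 0.03694050806685245 59.51404809951782 [0.46547241 0.33087507 0.04259951] [-0.15956493 -0.63306195  5.64834529]
23.3917 0.036883583358409223 60.29635548591614 [-0.13016622 -0.79001408 -2.09910137]
30 25 0 [[-1.0, 24.0, -46.0, -4.0, -5.0, -140.0], [-0.0, 14.0, -46.0, 5.0, -5.0, -139.0]]
30 25 180 [[-1.0, 24.0, -46.0, -4.0, -5.0, 40.0], [-0.0, 14.0, -46.0, 5.0, -5.0, 41.0]]
30 35 0 [[0.0, 25.0, -55.0, -25.0, -7.0, -140.0], [2.0, 13.0, -58.0, -15.0, -8.0, -139.0]]
30 35 180 [[0.0, 25.0, -55.0, -25.0, -7.0, 40.0], [2.0, 13.0, -58.0, -15.0, -8.0, 41.0]]
-30 25 0 [[-1.0, 24.0, -46.0, -4.0, -5.0, 160.0], [-0.0, 14.0, -46.0, 5.0, -5.0, 161.0]]
-30 25 180 [[-1.0, 24.0, -46.0, -4.0, -5.0, -20.0], [-0.0, 14.0, -46.0, 5.0, -5.0, -19.0]]
-30 35 0 [[0.0, 25.0, -55.0, -25.0, -7.0, 160.0], [2.0, 13.0, -58.0, -15.0, -8.0, 161.0]]
-30 35 180 [[0.0, 25.0, -55.0, -25.0, -7.0, -20.0], [2.0, 13.0, -58.0, -15.0, -8.0, -19.0]]
```

Ball held with steady force, and the station fit is confirmed to within about 1–2 mm. Next is the cradle, with the tool leaned 28° and the jaws turned 30°, so the open fingers clear the slope bars and screw heads.

```bash
cat >> h.py <<'E'
from scipy.spatial.transform import Rotation as Ro
def tool(l,a):
    R=Ro.from_euler('z',ST[2],degrees=True)*Ro.from_euler('y',-l,degrees=True)*Ro.from_euler('x',180,degrees=True)*Ro.from_euler('z',a+180,degrees=True)
    return R.as_euler('xyz',degrees=True),R.apply([0,0,1])
def rep(t):
    s=r.state(); print(t,round(s['time'],2),s['ee_pos'].round(4),s['ft_force'].round(1),round(s['width'],4),round(s['gripper_force'],1)); return s
E
python3 - <<'E'
from h import *
o,t=tool(28,-30); c=W([-.058,0,.0491])
r.reach([.40,.2,.25],[180,0,-175])
r.reach(c-t*.085,o); rep('pre')
r.servo_line(c-t*.016,.1); f0=rep('near')['ft_force']
d=.016
while d>-.002:
    d-=.002; r.servo_line(c-t*d,.03); f=rep(round(d,3))['ft_force']
    if np.linalg.norm(f-f0)>6: break
cv2.imwrite('pics/w5.png',r.camera('wrist'))
cv2.imwrite('pics/s5.png',r.camera('scene'))
p=r.camera_params('wrist'); print(proj(p,c))
E
python3 - <<'E'
import cv2
a=cv2.imread('pics/w5.png')[120:,80:480]; b=cv2.imread('pics/s5.png')[150:300,250:390]
cv2.imwrite('pics/c5.png',cv2.hconcat([a,cv2.resize(b,(280,300))]))if False else cv2.imwrite('pics/c5.png',cv2.hconcat([a,cv2.resize(b,(280,300))]))
E
```

```text
pre 25.02 [0.5446 0.0507 0.1238] [-0.   0.5 -2.7] 0.0367 60.3
near 25.86 [0.5762 0.0436 0.0636] [-0.5 -0.3 -2.1] 0.0367 60.3
0.014 26.11 [0.5771 0.0432 0.0619] [-0.4 -0.2 -1.8] 0.0371 60.3
0.012 26.36 [0.5779 0.043  0.0597] [-0.3 -0.  -2.7] 0.037 60.3
0.01 26.61 [0.5788 0.0428 0.0578] [ 1.  -0.4 -1.1] 0.0373 60.3
0.008 26.86 [0.5797 0.0426 0.056 ] [-0.6  0.6 -2.5] 0.0365 60.3
0.006 27.11 [0.5807 0.0424 0.0543] [ 0.5 -0.4 -2.3] 0.0372 60.3
0.004 27.36 [0.5823 0.0427 0.0533] [-1.3  2.8  2.3] 0.0369 63.2
0.002 27.61 [0.5838 0.0425 0.0525] [-5.5  2.8 12.4] 0.037 64.3
[[284.41348197 266.86059563]]
```

View pics/c5.png

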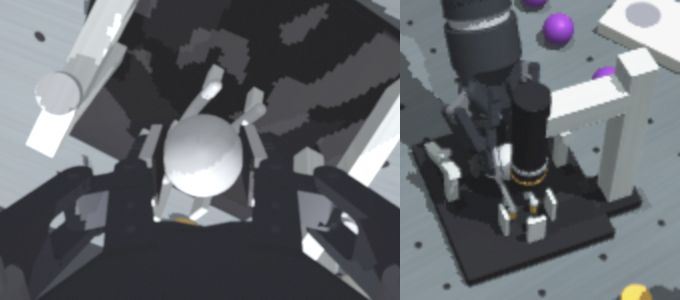

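Contact came with the ball centre at z about 0.049, which matches the cradle height. The ball sits between the rails, crop (202,155). I'll relax the press, release, back off and look.

```bash
python3 - <<'E'
from h import *
o,t=tool(28,-30); c=W([-.058,0,.0491])
r.servo_line(c-t*.0042,.03); rep('relax')
r.ungrasp(); rep('open')
r.servo_line(c-t*.09,.15); rep('back'); r.wait(.2)
p=r.camera_params('wrist'); im=r.camera('wrist'); cv2.imwrite('pics/w6.png',im); np.save('w6.npy',p,allow_pickle=True)
print(proj(p,c),[proj(p,W([x,0,.0491]))[0].round(1).tolist() for x in(-.054,-.062)])
cv2.imwrite('pics/c6.png',im)
E
```

```text
relax 27.96 [0.5823 0.0423 0.0534] [0.7 1.9 3.6] 0.0371 63.4
open 28.49 [0.5813 0.0422 0.0526] [-0.1  0.3  0.2] 0.0851 0.0
back 29.22 [0.5422 0.0504 0.1285] [-0.4  0.5 -0.4] 0.0856 0.0
[[283.01102656 218.07652012]] [[280.7, 221.1], [285.4, 214.9]]
```

View pics/c6.png

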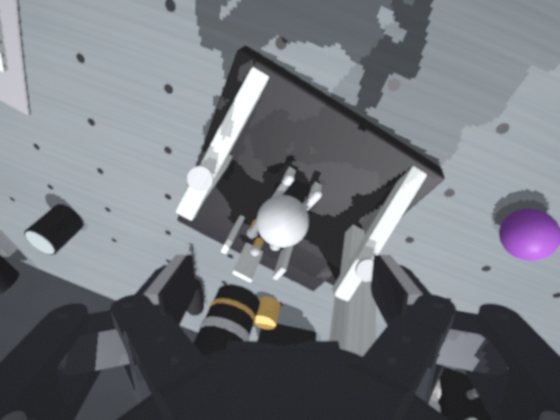

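Ball rests in the cradle at (282,221), which is station x about -55 mm, and it's free. Next I close the jaws and nudge it from the front with the tool leaned 33°. The tip's front edge goes at ball mid-height, in small steps with force and position logged.

```bash
cat > push.py <<'E'
from h import *
l=33; o,t=tool(l,0); a=np.deg2rad(l)
fw=W([np.cos(a),0,np.sin(a)])-W([0,0,0])
ex=W([1,0,0])-W([0,0,0])
tcp=lambda x,z: W([x,0,z])-t*.014-fw*.011      # front edge of shut fingertips at station x,z
def edge():
    s=r.state(); P=s['ee_pos']+t*.014+fw*.011
    return (P-W([0,0,0]))@ex, P[2], s['ft_force']@ex, s['ft_force'][2], s['time']
E
python3 - <<'E'
from push import *
print([None if q is None else q.round(0).tolist() for q in (r.inverse_kinematics(tcp(-.092,.051),o),r.inverse_kinematics(tcp(-.02,.051),o))])
r.close_gripper(30)
r.reach(tcp(-.092,.051)-t*.05,o)
r.servo_line(tcp(-.092,.051),.1); print(np.round(edge(),4))
for x in np.r_[-.080:-.0265:.006]:
    r.servo_line(tcp(x,.0513),.03); e=edge(); print(round(x,4),np.round(e,4))
    if abs(e[2])>12 or abs(e[3])>12: break
cv2.imwrite('pics/s7.png',r.camera('scene')); cv2.imwrite('pics/w7.png',r.camera('wrist'))
E
```

```text
[[2.0, 21.0, -60.0, -23.0, -7.0, 11.0], [-1.0, 25.0, -50.0, -18.0, -6.0, 9.0]]
[-0.0918  0.0511  0.8228 -0.2685 31.4667]
-0.08 [-0.0799  0.0514 -0.4355 -0.3258 32.0167]
-0.074 [-0.0737  0.0514 -0.2713 -0.0367 32.3667]
-0.068 [-6.77000e-02  5.13000e-02 -1.68220e+00  1.11000e-02  3.27167e+01]
-0.062 [-0.0615  0.0515 -0.6663 -0.3801 33.0667]
-0.056 [-0.0552  0.0516  0.4104 -0.3341 33.4167]
-0.05 [-0.0496  0.0514 -0.6192 -0.6638 33.7667]
-0.044 [-0.0437  0.0514 -0.3985 -0.2157 34.1167]
-0.038 [-0.0377  0.0514  0.1523  0.7131 34.4667]
-0.032 [-3.16000e-02  5.14000e-02  3.80800e-01  3.64700e-01  3.48167e+01]
```

```bash
python3 - <<'E'
from push import *
for x in np.r_[-.030:-.0185:.0015]:
    r.servo_line(tcp(x,.0513),.03); e=edge(); print(round(x,4),np.round(e,4))
    if x>-.0235 and e[2]<-3.5: break
cv2.imwrite('pics/s8.png',r.camera('scene'))
r.servo_line(tcp(-.045,.0513),.1)
cv2.imwrite('pics/s9.png',r.camera('scene'))
# retract along the tool, then look
r.servo_line(tcp(-.075,.0513)-t*.07,.15); r.wait(.2)
p=r.camera_params('wrist'); w=r.camera('wrist'); np.save('w9.npy',p,allow_pickle=True)
cv2.imwrite('pics/w9.png',w); s=cv2.imread('pics/s9.png')
q=r.camera_params('scene'); print(r.state()['time'])
for x in(-.007,0): print(proj(p,W([x,0,.0507]))[0],proj(q,W([x,0,.0507]))[0])
u,v=proj(p,W([0,0,.0507]))[0].astype(int); print(u,v)
u=max(100,min(u,460)); v=max(100,min(v,320))
A=cv2.resize(w[v-100:v+100,u-100:u+100],(400,400)); print('A origin',u-100,v-100)
u,v=proj(q,W([0,0,.0507]))[0].astype(int); B=cv2.resize(s[v-35:v+35,u-35:u+35],(400,400),interpolation=cv2.INTER_CUBIC); print('B origin',u-35,v-35)
cv2.imwrite('pics/c9.png',cv2.hconcat([A,B]))
E
```

```text
-0.03 [-2.98000e-02  5.14000e-02 -3.14800e-01 -6.77000e-02  3.51667e+01]
-0.0285 [-2.84000e-02  5.14000e-02  7.85300e-01 -4.56900e-01  3.54167e+01]
-0.027 [-2.69000e-02  5.13000e-02  2.91900e-01 -9.08500e-01  3.56667e+01]
-0.0255 [-2.54000e-02  5.13000e-02 -6.17800e-01 -7.24000e-02  3.59167e+01]
-0.024 [-2.37000e-02  5.14000e-02  7.41000e-02 -6.34100e-01  3.61667e+01]
-0.0225 [-2.23000e-02  5.14000e-02 -2.76900e-01 -1.01800e-01  3.64167e+01]
-0.021 [-2.08000e-02  5.13000e-02  5.46600e-01 -3.82000e-02  3.66667e+01]
-0.0195 [-1.94000e-02  5.14000e-02  4.43200e-01 -3.62900e-01  3.69167e+01]
38.425
[283.28335161 276.63812619] [310.02439948 247.09621999]
[283.27352219 280.2432321 ] [311.27108983 249.65403873]
283 280
A origin 183 180
B origin 276 214
```

View pics/c9.png

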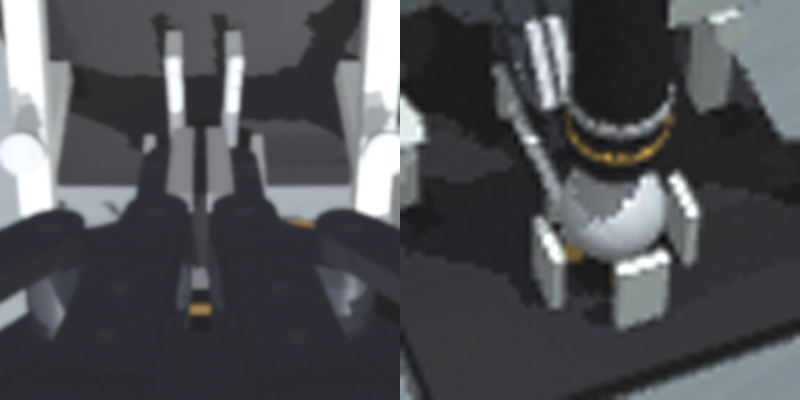

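The right crop shows the ball under the objective between the guards, centred at scene pixel about (313,250). Allowing for the 2 px bias found in the fit, the expected seat is (313,251). As a check I'll probe gently with averaged force: a seated ball should push back at an edge x of about -20 mm.

```bash
python3 - <<'E'
from push import *
def avg(k=12):
    F=[]
    for _ in range(k): r.wait(.02); F.append(edge())
    return np.mean(F,0)
r.servo_line(tcp(-.075,.0513),.12); r.servo_line(tcp(-.028,.0513),.08); b=avg(); print(np.round(b,4))
for x in(-.0225,-.0205,-.0190,-.0180,-.0170):
    r.servo_line(tcp(x,.0513),.03); e=avg(); print(x,np.round(e-[0,0,b[2],b[3],0],4))
    if e[2]-b[2]<-1.: break
cv2.imwrite('pics/sA.png',r.camera('scene'))
r.servo_line(tcp(-.05,.0513),.1); r.wait(.2)
cv2.imwrite('pics/sB.png',r.camera('scene'))
for n in('s7','s8','s9','sA','sB'):
    g=cv2.cvtColor(cv2.imread(f'pics/{n}.png'),cv2.COLOR_BGR2GRAY)[236:262,298:326]
    m=cv2.moments((g>110).astype(np.uint8)); print(n,m['m00'],round(m['m10']/m['m00']+298,2),round(m['m01']/m['m00']+236,2))
E
```

```text
[-2.88000e-02  5.10000e-02  6.10000e-02 -3.19000e-02  4.00083e+01]
-0.0225 [-2.25000e-02  5.13000e-02 -1.32500e-01 -2.05000e-02  4.05417e+01]
-0.0205 [-2.05000e-02  5.13000e-02 -2.13300e-01 -1.92600e-01  4.09917e+01]
-0.019 [-1.90000e-02  5.13000e-02 -1.04400e-01  6.40000e-03  4.14417e+01]
-0.018 [-1.80000e-02  5.13000e-02  1.05000e-02  2.04500e-01  4.18917e+01]
-0.017 [-1.70000e-02  5.13000e-02  9.62000e-02  2.33000e-02  4.23417e+01]
s7 248.0 310.75 249.29
s8 306.0 312.64 251.14
s9 313.0 312.29 250.86
sA 302.0 312.82 251.28
sB 313.0 312.26 250.84
```

No contact yet at -17 mm, and the ball didn't move, so the tip edge must be a few mm short of my model. I'll probe a little further until real contact.

```bash
python3 - <<'E'
from push import *
def avg(k=10):
    F=[]
    for _ in range(k): r.wait(.02); F.append(edge())
    return np.mean(F,0)
r.servo_line(tcp(-.02,.0513),.06); b=avg(); print(np.round(b,4))
for x in np.r_[-.016:-.0095:.001]:
    r.servo_line(tcp(x,.0513),.03); e=avg(); print(round(x,4),np.round(e-[0,0,b[2],b[3],0],4))
    if e[2]-b[2]<-.8: break
def mom(im):
    g=cv2.cvtColor(im,cv2.COLOR_BGR2GRAY)[236:262,298:326]
    m=cv2.moments((g>110).astype(np.uint8)); return m['m00'],round(m['m10']/m['m00']+298,2),round(m['m01']/m['m00']+236,2)
print(mom(r.camera('scene')))
r.servo_line(tcp(-.05,.0513),.12); r.wait(.2)
im=r.camera('scene'); cv2.imwrite('pics/sC.png',im); print(mom(im),r.state()['time'])
E
```

```text
[-2.05000e-02  5.10000e-02 -3.47500e-01 -7.22000e-02  4.39583e+01]
-0.016 [-1.62000e-02  5.12000e-02 -4.99700e-01 -5.80000e-02  4.44083e+01]
-0.015 [-1.5700e-02  5.1000e-02 -4.3943e+00  2.3153e+00  4.4825e+01]
(304.0, 312.91, 251.42)
(315.0, 312.25, 250.84) 45.6417
```

Firm contact now (4.4 N at once), and the ball returned to exactly the same place. Its position relative to the four guard corners puts it at x about -1 ± 2 mm, past the ridge and seated. I'll retreat and hand in.

```bash
python3 - <<'E'
from push import *
r.servo_line(tcp(-.075,.0513)-t*.09,.2); rep('clear')
print(r.close_job())
E
```

```text
clear 46.32 [0.5032 0.0586 0.133 ] [-0.2 -0.1 -0.7] -0.0004 0.0
the job is handed in; nothing more can be done
None
```

The job was handed in at 46 s: the cover lies flat and fin up in the middle of the mat, and the ball went tray to cradle, was let go, then was nudged into the nest. That it rests on all three points is inferred from camera position and a firm push-back, not seen directly.

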